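Lock a stacking rack frame onto its base with the pull knob

TASK

Pull the blue knob on the front of the base frame out until it clicks and stays out. Then lift the loose green rack frame by its black bar and stack it on the base, lowering (not dropping) all four posts fully into the sockets, and finally push the knob fully back in so that its bolt locks the rack; leave the other things on the bench where they are.

Things in the scene. Friction and masses are not known exactly. Their poses are not given: they have to be found in the camera images.
- base_frame: Dark steel base screwed to the bench, 138 x 118 mm; origin: centre of its underside, z up. Four square sockets centred at x +-55, y +-45 mm: 20 mm wide inside, 28 outside, floor 15 and rim 45 mm above the bench. Its -x side is the front, towards the robot: there a grey housing (36 mm wide, 64 high, reaching 95 mm in front of the origin) carries the pull knob.
- pull_bolt (a joint): Pull knob, slides along the base's -x. 0 = fully in (bolt across the rack's place: blocks it, or locks it once stacked); 0.028 m = out at its detent, a stop, bolt clear. A snap spring holds it at either with about 7 N, fading to nothing halfway: let go below 10 mm it snaps in, above 18 mm out. A red band on the shaft shows when it is out. Starts in.
- knob_center (a point): Centre of the blue marbled knob head, a round disc 37 mm across and 18 mm thick (plus a 3 mm boss on its front face), its axis level along the base's x. 42.5 mm above the bench; pushed in, 113 mm in front (-x) of the base's origin. Moves with the knob. Axes as the base frame.
- rack_frame: Loose green and aluminium rack, 126 (x) x 106 (y) x 134 mm high, 0.3 to 0.65 kg; origin: centre of the plane of its feet, z up. Four round posts 16 mm thick at x +-55, y +-45 mm, feet tapered to 9 mm over the last 7 mm; lowest rails 38 mm above the feet. Steel keeper loops at both x ends hang to 10 mm above the feet; the bolt enters the front one. Fits either way round (yaw or yaw + pi).
- handle_bar (a point): Centre of the black carrying bar on top of the rack frame, 120 mm long along the rack's x, 14 mm thick (y), 22 mm high, centre 123 mm above the feet. Nothing is above or beside it; the next rails below end 33 mm lower. The point's axes are those of the rack.
- seat (a point): Where the rack's origin lies when stacked: on the base's vertical axis, 15 mm above the bench (feet on the socket floors). Axes as the base frame.
- mould_block: Bystander: white mould half, 45 x 100 x 30 mm, lying between the two; origin at the centre of its underside.
- coat_hook: Bystander: blue and white coat hook, 52 x 90 x 64 mm, behind the work; origin at the centre of its underside.
- screwdriver: Bystander: screwdriver with grey and red handle, 191 mm long along its y, 29 mm thick, near the robot; origin at the centre of its underside.

How it is judged:
By the outcome, as a careful person would: the job done as asked, in the order asked, and still so for the second after the job is handed in, with the robot touching nothing.
It also fails if it takes over 70 s, if anything falls off the work surface, if the arm or the gripper's body presses on something with over 40 N, if the wrist force passes 120 N, or if a joint passes its speed limit or range.

ROBOT

A 6-joint arm with a two-finger parallel gripper is mounted at the origin on a cart in front of the work surface, level with it; the furniture and walls round the work are solid. World frame = base frame: x ahead of the robot, y to its left, z up, the work surface at z = 0. Lengths are in m, angles in degrees, forces in N, time in s.
With the tool pointing down it reaches from about 0.3 to 0.75 m from the base axis. Payload 8.5 kg.
Tool frame: the origin (TCP) lies at the very end of the fingers, on their centre line; the grasp point (between the pads) lies 19 mm behind it (grip_depth is the distance from the TCP to the grasp point, in m); z points along the fingers, y is the direction in which the jaws open and shut (so a half turn about z gives the same grasp; the last joint's range is limited). The gripper opens to 85 mm and grips with 20 to 120 N. Pads are 22 mm wide; open, the fingers measure 114 mm over their backs; the gripper's body (76 mm by 85 mm) begins 54 mm behind the grasp point. The pads swing forward as they close: fully open they stand 13 mm farther back than shut.
Start: joints at [56.476, 21.807, 74.336, -0, 83.858, -12.336], TCP at [0.199, 0.513, 0.231] pointing down, gripper open.
Joint ranges: [-178.18, 178.18], [-50.72, 133.34], [12.68, 142.11], [-81.47, 261.47], [9.98, 163.14], [-165.26, 165.26]. Speed limits (degrees/s): [136.94, 136.94, 180, 180, 180, 180].

INTERFACE

Orientations are given as a 3x3 rotation matrix whose columns are the frame's x, y, z axes.
In Python, from rig import observe, get_image, close_job, silhouettes, grip_depth gives the robot as it stands. The module is installed in compiled form; this text tells all that it offers.
- The arm moves only by the shell command python3 -m crank 'ROWS' [FORCE]. ROWS is a JSON object of lists of equal length, an entry for each row: "slide": the shift along the tool's x, y, z in m, a list of three; "roll": the turn about the tool's z in rad; "grip": the finger opening in m, from 0 to 0.0854. A call has exactly 8 rows; each row is the pose to reach, as a shift and turn from the pose commanded when the call began, along the tool's axes at that moment; what a row does not reach only later rows make up. A row lasts 1/10 s, in which the tool goes at most 50 mm and 8.59 degrees, less where a joint would pass 70% of its speed; a pose out of reach is approached as far as the arm can. A call with a gripper value outside its range is refused whole. The fingers move at their own pace and stop on an object; FORCE is the grip in N (left out, the last holds). Time passes only in rows, so rows that repeat a pose let the fingers close, or fill a call up. It gives the time, the measured TCP pose, the force and the opening at its end, in the units of the state.
- observe(): the state, without advancing time (a new reading comes with each control period).
- get_image(name): name is "side" or "top"; returns a dict with "frame" (480x640x3 uint8, red, green, blue), "fx", "fy", "cx", "cy" (pixels), "xyz" and "rotation" of the camera in the world. Camera axes: x right, y down, z forward; pixel columns grow to the right and rows downward; lengths in m; the calibration is good to about 2 mm. A picture is of the moment at which its call begins. There is no depth.
- close_job(): hands the job in, once; it reports no verdict.
Trained networks look in a picture, given as the dict that the camera call returned (one of the last four; its "shot" number tells which), for a name from the list of things; names that differ only in an ending like _2 or _b are one class to them, and where a whole thing is asked for, a point or a joint stands for the part that bears it (a point fixed in the world has none). Each returns a list of dicts, best first, with "confidence" (0 to 1); they miss things now and then, are a little off and sometimes report something else, mostly with a low value. They report only what shows in the picture. A call takes as long as a camera call.
- silhouettes(target, picture): "pixels" (480x640 bool, what is visible of it) and "box" ([centre column, centre row, width, height] in pixels, round what is visible of it).
The state is a dict: "time_s": time; "q": joint angles; "qvel": joint speeds; "joint_efforts": joint torques, N m; "position": TCP position; "tool_rot": TCP orientation; "ft_force": force on the tool from outside, world axes, zero at the start; "wrist_torque": the same for the moment, N m; "grip_width": finger opening in m.
Only numpy, scipy, OpenCV 4.12 (cv2) and the standard library are available. Lean on these libraries where they do the work, as an engineer would, in place of code of your own. Each camera call takes 0.05 s, during which the arm holds its last target.

## Working session

There is one attempt and no reset: what is moved stays moved. The work goes in short steps, Python scripts to look and compute and a shell command to move; the robot and the scene stay as the last step left them, time stands still between calls to the robot, and variables do not carry over. Pictures are saved under pics/ and viewed, and the job is handed in when it is done.

```bash
ls; mkdir -p pics
cat > h.py <<'E'
import numpy as np, cv2
from rig import observe,get_image,silhouettes
def save(p,n): cv2.imwrite('pics/'+n+'.png',p['frame'][:,:,::-1])
def st():
    s=observe(); print(s['time_s'],np.round(s['position'],4),np.round(s['ft_force'],1),round(s['grip_width'],4),np.round(s['q'],1)); print(np.round(s['tool_rot'],3).tolist())
def proj(p,X):
    X=np.atleast_2d(X); c=(X-np.array(p['xyz']))@np.array(p['rotation'])
    return np.c_[p['fx']*c[:,0]/c[:,2]+p['cx'],p['fy']*c[:,1]/c[:,2]+p['cy']]
def atz(p,u,v,z):
    d=np.array(p['rotation'])@np.array([(u-p['cx'])/p['fx'],(v-p['cy'])/p['fy'],1]); o=np.array(p['xyz'])
    return o+d*(z-o[2])/d[2]
E
python3 - <<'E'
from h import *
st()
for n in['side','top']:
    p=get_image(n); save(p,n+'0'); print(n,p['xyz'],np.round(p['rotation'],3).tolist(),p['fx'],p['cx'],p['cy'])
    for t in['base_frame','rack_frame','knob_center','handle_bar','mould_block','coat_hook','screwdriver']:
        print(t,[(round(s['confidence'],2),np.round(s['box'],1).tolist()) for s in silhouettes(t,p)[:2]])
E
```

```text
pics
0.0 [0.1986 0.5126 0.2307] [0.4 0.4 0.2] 0.0851 [ 56.5  21.8  74.4   0.   83.9 -12.3]
[[-0.932, 0.361, -0.001], [0.361, 0.932, -0.001], [0.0, -0.001, -1.0]]
side [ 0.24186313 -0.73719693  0.63271386] [[0.853, -0.322, 0.41], [-0.522, -0.515, 0.68], [-0.008, -0.794, -0.608]] 441.747614785116 312.98386297581624 242.40732248932932
base_frame [(0.78, [276.4, 250.2, 96.7, 65.7])]
rack_frame [(0.61, [355.0, 311.9, 87.8, 94.1])]
knob_center [(0.58, [249.5, 254.4, 41.7, 24.6])]
handle_bar [(0.67, [354.4, 311.8, 83.2, 94.4])]
mould_block [(0.73, [322.9, 272.3, 38.1, 29.2])]
coat_hook [(0.82, [384.9, 247.8, 47.1, 36.2])]
screwdriver [(0.7, [229.2, 321.4, 94.7, 50.6])]
top [ 0.38431403 -0.18826126  0.96409111] [[-0.007, -0.976, 0.216], [-1.0, 0.008, 0.003], [-0.005, -0.216, -0.976]] 608.168493657031 318.83940474002304 227.5419926600343
base_frame [(0.62, [224.8, 247.2, 93.0, 131.6])]
rack_frame [(0.62, [388.5, 220.1, 80.0, 98.1])]
knob_center [(0.87, [221.3, 283.4, 22.8, 54.1])]
handle_bar [(0.67, [387.4, 221.1, 78.4, 99.2]), (0.27, [222.8, 283.7, 23.4, 58.2])]
mould_block [(0.94, [303.8, 213.8, 61.6, 29.7]), (0.39, [309.7, 351.4, 24.2, 120.7])]
coat_hook [(0.61, [306.9, 117.5, 59.0, 64.1])]
screwdriver [(0.83, [309.9, 352.4, 24.9, 114.9]), (0.38, [223.8, 248.5, 94.8, 126.7])]
```

Run:
```python
import cv2
a=cv2.imread('pics/top0.png')[150:350,150:470]; cv2.imwrite('pics/top0c.png',cv2.resize(a,None,fx=2.5,fy=2.5,interpolation=cv2.INTER_CUBIC))
a=cv2.imread('pics/side0.png')[190:390,180:430]; cv2.imwrite('pics/side0c.png',cv2.resize(a,None,fx=3,fy=3,interpolation=cv2.INTER_CUBIC))
```

```text
(no output)
```

View pics/top0c.png

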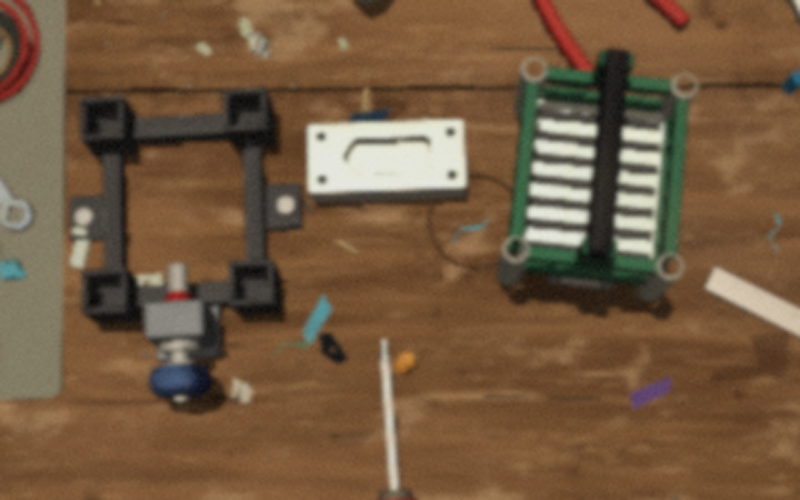

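View pics/side0c.png

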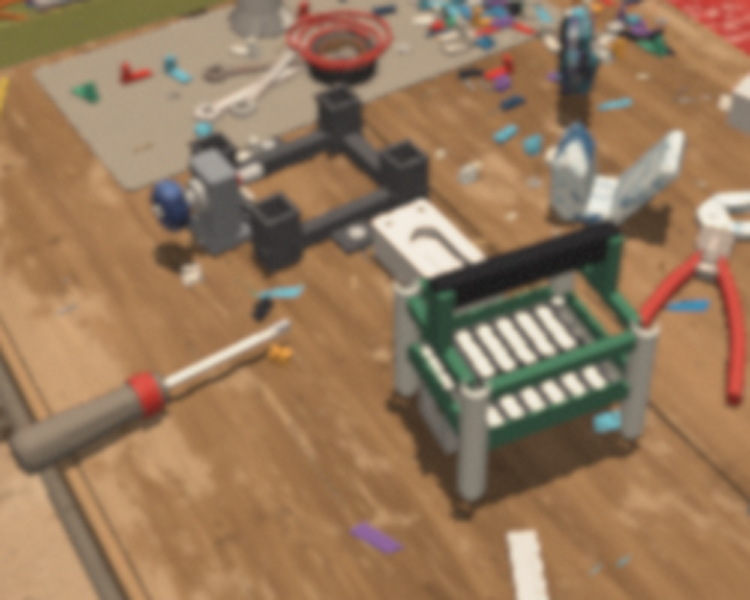

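View pics/top0.png

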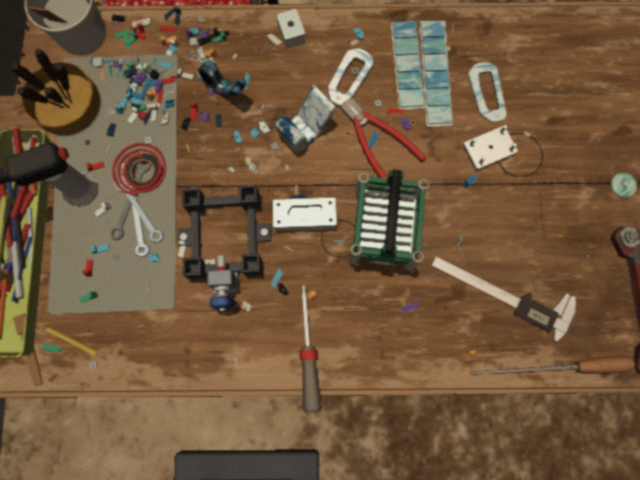

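Run:
```python
import cv2
A=cv2.imread('pics/top0.png')
def cr(A,y0,y1,x0,x1,f,n):
    a=cv2.resize(A[y0:y1,x0:x1],None,fx=f,fy=f,interpolation=cv2.INTER_CUBIC)
    a=cv2.convertScaleAbs(a,alpha=1.8,beta=10); cv2.imwrite('pics/'+n,a)
cr(A,180,320,170,285,5,'b.png')
A=cv2.imread('pics/top0.png');cr(A,160,280,340,440,6,'bb.png')
A=cv2.imread('pics/side0.png');cr(A,215,290,225,335,7,'c.png')
cr(A,260,370,300,410,6,'d.png')
```

```text
(no output)
```

View pics/b.png

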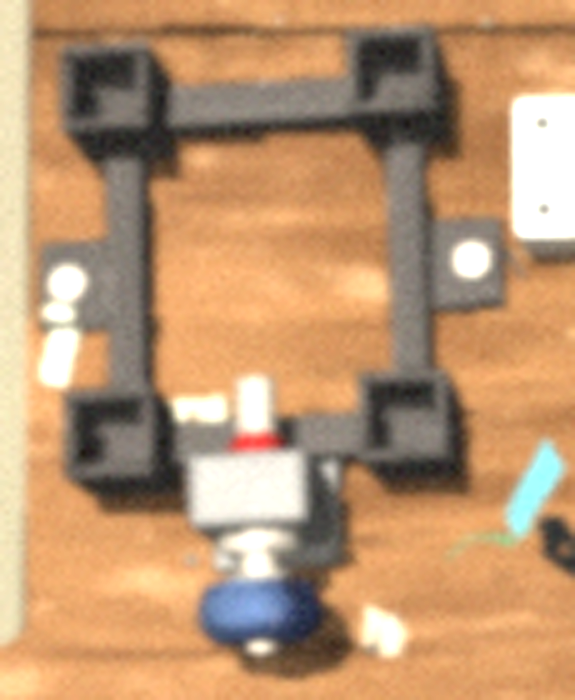

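View pics/bb.png

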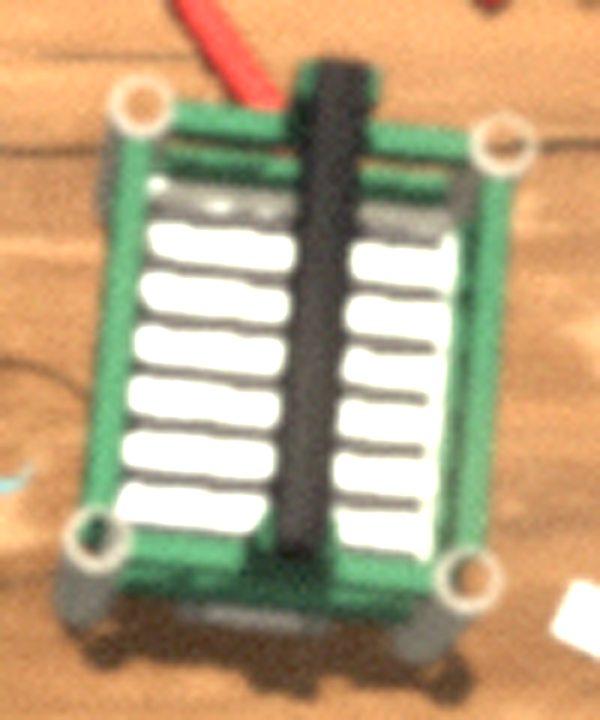

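View pics/c.png

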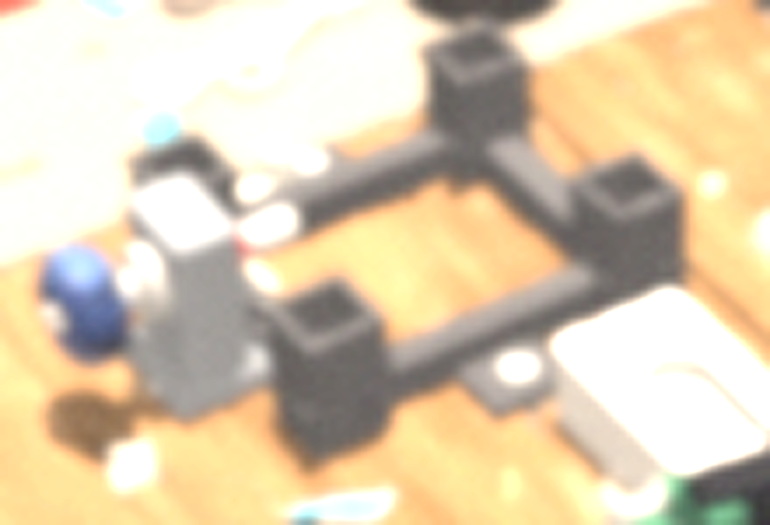

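View pics/d.png

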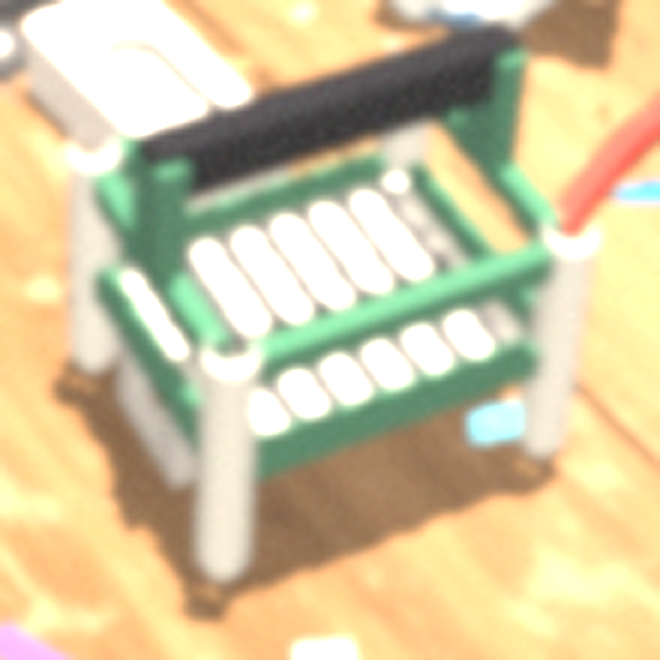

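Run:
```python
from h import *
from scipy.optimize import least_squares
T=get_image('top');S=get_image('side')
def w(P,X):
    c,s=np.cos(P[2]),np.sin(P[2]); X=np.array(X,float); return np.c_[P[0]+c*X[:,0]-s*X[:,1],P[1]+s*X[:,0]+c*X[:,1],X[:,2]]
b=np.array
tp=b([[108,88],[393,72],[111,435],[406,416]])/5+[170,180]
sp=b([[475,52],[628,185],[330,315]])/7+[225,215]
L=b([[55,45,45],[55,-45,45],[-55,45,45],[-55,-45,45]])/1000
f=lambda P:np.r_[(proj(T,w(P,L))-tp).ravel(),(proj(S,w(P,L[[0,1,3]]))-sp).ravel()]
for nm,g in(('both',f),('top',lambda P:f(P)[:8]),('side',lambda P:f(P)[8:])):
    r=least_squares(g,[.4,.0,0]); print('base',nm,r.x.round(4),np.degrees(r.x[2]).round(2),r.fun.round(1).tolist())
tp=b([[141,105],[503,146],[97,535],[469,578]])/6+[340,160]
sp=b([[572,235],[95,152],[230,360]])/6+[300,260]
def f(P):
    l=b([[.055,.045,P[3]],[.055,-.045,P[3]],[-.055,.045,P[3]],[-.055,-.045,P[3]]])
    return np.r_[(proj(T,w(P,l))-tp).ravel(),(proj(S,w(P,l[[1,2,3]]))-sp).ravel()]
r=least_squares(f,[.4,-.3,0,.09]); print('rack',r.x.round(4),np.degrees(r.x[2]).round(2),r.fun.round(1).tolist())
P=r.x
for p,n,q in((T,'t',(340,160,6)),(S,'s',(300,260,6))):
    for X in ([.06,.0,.134],[-.06,0,.134],[.055,-.045,0],[-.055,-.045,0]): print(n,X,((proj(p,w(P,[X]))[0]-q[:2])*q[2]).round())
```

```text
base both [ 0.5858 -0.0343  0.0544] 3.12 [0.1, -0.4, 0.5, -0.7, 0.6, -0.4, 0.5, -0.2, -0.9, -0.5, -0.8, -0.4, -1.6, -0.6]
base top [ 0.5852 -0.0337  0.0521] 2.98 [-0.3, -0.1, 0.1, -0.2, 0.1, -0.0, -0.0, 0.3]
base side [ 0.5869 -0.0374  0.0636] 3.64 [-0.1, -0.1, 0.3, -0.0, -0.2, 0.0]
rack [ 0.5947 -0.2916 -0.1205  0.0894] -6.9 [0.4, -0.1, -0.0, -0.5, 0.4, -0.1, -0.2, -0.4, -0.5, 0.4, -0.7, 0.3, -0.3, -0.4]
t [0.06, 0.0, 0.134] [346.  49.]
t [-0.06, 0, 0.134] [302. 542.]
t [0.055, -0.045, 0] [449. 237.]
t [-0.055, -0.045, 0] [416. 633.]
s [0.06, 0.0, 0.134] [514.  23.]
s [-0.06, 0, 0.134] [142. 142.]
s [0.055, -0.045, 0] [538. 445.]
s [-0.055, -0.045, 0] [220. 566.]
```

```bash
cat >> h.py <<'E'
def togo(target,yaw):
    s=observe(); R=np.array(s['tool_rot']); d=R.T@(np.array(target)-np.array(s['position']))
    y=np.degrees(np.arctan2(R[1,0],R[0,0])); dy=(yaw-y+180)%360-180
    print('t',round(s['time_s'],2),'pos',np.round(s['position'],4),'yaw',round(y,2),'slide',d.round(4),'roll',round(-np.radians(dy),4),'F',np.round(s['ft_force'],1),'w',round(s['grip_width'],4))
E
python3 -m crank '{"slide":[[-0.0365,-0.0334,0],[-0.073,-0.0668,0],[-0.1095,-0.1002,0],[-0.146,-0.1336,0],[-0.1825,-0.167,0],[-0.219,-0.2,0],[-0.2555,-0.234,0],[-0.292,-0.267,0]],"roll":[-0.05,-0.1,-0.15,-0.2,-0.25,-0.3,-0.35,-0.4],"grip":[0.085,0.085,0.085,0.085,0.085,0.085,0.085,0.085]}' 60
python3 -c "
from h import *
togo([.4727,-.0401,.12],183)"
```

```text
time_s: 1.7
position: [0.375, 0.1564, 0.2316]
tool_rot: [[-0.999, -0.032, 0.001], [-0.032, 0.999, 0.0], [-0.001, 0.0, -1.0]]
ft_force: [0.5, 0.5, 0.3]
grip_width: 0.0853
t 1.7 pos [0.375  0.1564 0.2316] yaw -178.15 slide [-0.0912 -0.1996  0.1117] roll -0.02 F [0.5 0.5 0.3] w 0.0853
```

```bash
python3 -m crank '{"slide":[[-0.02,-0.044,0],[-0.04,-0.088,0],[-0.06,-0.132,0],[-0.08,-0.176,0],[-0.091,-0.2,0],[-0.091,-0.2,0.04],[-0.091,-0.2,0.08],[-0.091,-0.2,0.11]],"roll":[-0.005,-0.01,-0.015,-0.02,-0.02,-0.02,-0.02,-0.02],"grip":[0.07,0.07,0.07,0.07,0.07,0.07,0.07,0.07]}' 60
python3 - <<'E'
from h import *
togo([.4727,-.0401,.0235],183)
for n in['side','top']:
    p=get_image(n); a=p['frame'][:,:,::-1]
    c=[int(v) for v in proj(p,[.4727,-.0401,.0425])[0]]; print(c)
    a=a[c[1]-60:c[1]+60,c[0]-60:c[0]+60]; cv2.imwrite(f'pics/k_{n}.png',cv2.resize(a,None,fx=4,fy=4,interpolation=cv2.INTER_CUBIC))
    a=cv2.imread
E
python3 -c "
import cv2;cv2.imwrite('pics/k.png',cv2.hconcat([cv2.imread('pics/k_side.png')[:,:390],cv2.imread('pics/k_top.png')[:,40:440]]))"
```

```text
time_s: 2.5
position: [0.4709, -0.0389, 0.1194]
tool_rot: [[-0.999, -0.05, -0.001], [-0.05, 0.999, 0.0], [0.001, 0.0, -1.0]]
ft_force: [-0.7, 0.1, -0.3]
grip_width: 0.07
t 2.5 pos [ 0.4709 -0.0389  0.1194] yaw -177.16 slide [-0.0018 -0.0013  0.0959] roll -0.0028 F [-0.7  0.1 -0.3] w 0.07
[235, 259]
[223, 303]
```

View pics/k.png

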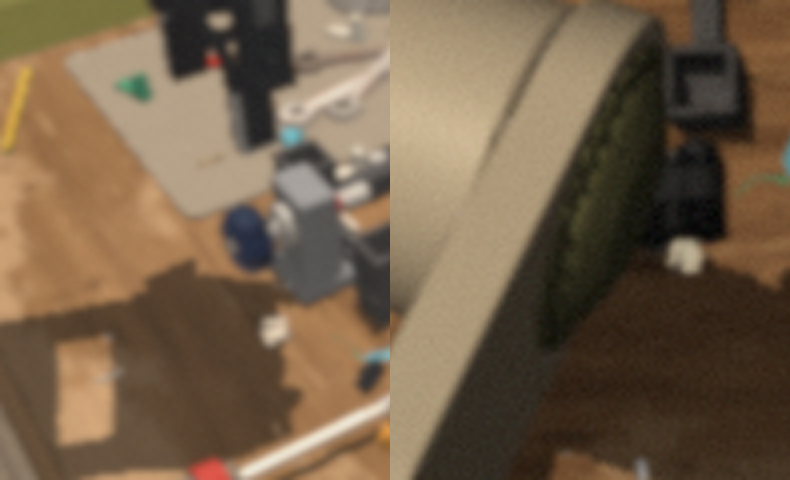

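```bash
python3 -m crank '{"slide":[[-0.002,-0.0013,0.03],[-0.002,-0.0013,0.06],[-0.002,-0.0013,0.08],[-0.002,-0.0013,0.096],[-0.002,-0.0013,0.096],[-0.002,-0.0013,0.096],[-0.002,-0.0013,0.096],[-0.002,-0.0013,0.096]],"roll":[-0.003,-0.003,-0.003,-0.003,-0.003,-0.003,-0.003,-0.003],"grip":[0.07,0.07,0.07,0.07,0.06,0.05,0.04,0.03]}' 60
python3 -m crank '{"slide":[[0,0,0],[0,0,0],[0,0,0],[0,0,0],[0,0,0],[0,0,0],[0,0,0],[0,0,0]],"roll":[0,0,0,0,0,0,0,0],"grip":[0.02,0.02,0.02,0.02,0.02,0.02,0.02,0.02]}' 60
python3 - <<'E'
from h import *
togo([.4727,-.0401,.0235],183)
p=get_image('side'); a=p['frame'][:,:,::-1][190:310,170:330]; cv2.imwrite(f'pics/k2.png',cv2.resize(a,None,fx=4,fy=4,interpolation=cv2.INTER_CUBIC))
E
```

```text
time_s: 3.4
position: [0.4743, -0.0387, 0.0271]
tool_rot: [[-0.999, -0.052, 0.003], [-0.052, 0.999, 0.002], [-0.003, 0.002, -1.0]]
ft_force: [-1.3, 11.7, 12.7]
grip_width: 0.0341
time_s: 4.2
position: [0.4743, -0.0387, 0.0272]
tool_rot: [[-0.999, -0.052, 0.003], [-0.052, 0.999, 0.002], [-0.003, 0.002, -1.0]]
ft_force: [-0.2, 10.7, 12.5]
grip_width: 0.0341
t 4.2 pos [ 0.4743 -0.0387  0.0272] yaw -177.01 slide [ 0.0017 -0.0013  0.0037] roll -0.0001 F [-0.2 10.7 12.5] w 0.0341
```

View pics/k2.png

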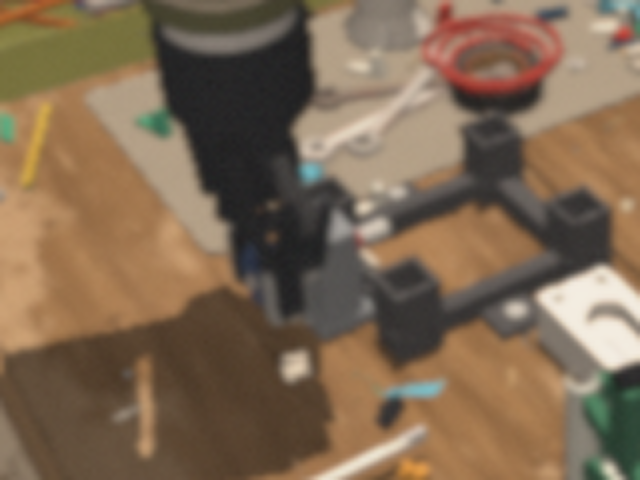

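```bash
python3 -m crank '{"slide":[[0,0,0],[0,0,0],[0,0.0014,0.003],[0,0.0014,0.006],[0,0.0014,0.006],[0,0.0014,0.006],[0,0.0014,0.006],[0,0.0014,0.006]],"roll":[0,0,0,0,0,0,0,0],"grip":[0.06,0.06,0.06,0.05,0.03,0.02,0.02,0.02]}' 60
python3 -m crank '{"slide":[[0,0,0],[0,0,0],[0,0,0],[0,0,0],[0,0,0],[0,0,0],[0,0,0],[0,0,0]],"roll":[0,0,0,0,0,0,0,0],"grip":[0.02,0.02,0.02,0.02,0.02,0.02,0.02,0.02]}' 60
```

```text
time_s: 5.05
position: [0.4733, -0.0385, 0.0192]
tool_rot: [[-0.999, -0.053, -0.001], [-0.053, 0.999, 0.0], [0.001, 0.0, -1.0]]
ft_force: [0.2, 2.2, -1.0]
grip_width: 0.0344
time_s: 5.85
position: [0.4733, -0.0386, 0.0193]
tool_rot: [[-0.999, -0.053, -0.0], [-0.053, 0.999, 0.0], [0.0, 0.0, -1.0]]
ft_force: [-3.1, 2.6, -2.0]
grip_width: 0.0344
```

```bash
python3 -m crank '{"slide":[[0.004,0,0],[0.008,0,0],[0.012,0,0],[0.016,0,0],[0.02,0,0],[0.024,0,0],[0.028,0,0],[0.0285,0,0]],"roll":[0,0,0,0,0,0,0,0],"grip":[0.02,0.02,0.02,0.02,0.02,0.02,0.02,0.02]}' 80
python3 - <<'E'
from h import *
togo([.4727,-.0401,.0235],183)
p=get_image('side'); a=p['frame'][:,:,::-1][190:310,170:330]; cv2.imwrite(f'pics/k3.png',cv2.resize(a,None,fx=4,fy=4,interpolation=cv2.INTER_CUBIC))
E
```

```text
time_s: 6.65
position: [0.4453, -0.0401, 0.0194]
tool_rot: [[-0.999, -0.053, 0.002], [-0.053, 0.999, 0.0], [-0.002, 0.0, -1.0]]
ft_force: [3.5, 7.1, -4.8]
grip_width: 0.0341
t 6.65 pos [ 0.4453 -0.0401  0.0194] yaw -176.98 slide [-0.0274 -0.0015 -0.0041] roll 0.0003 F [ 3.5  7.1 -4.8] w 0.0341
```

View pics/k3.png

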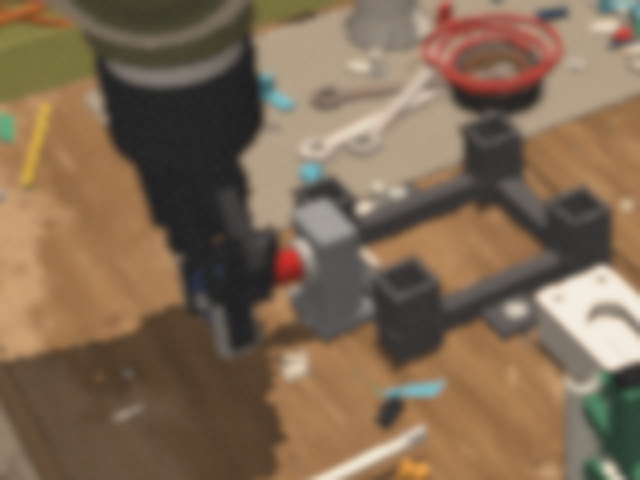

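```bash
python3 -m crank '{"slide":[[0,0,0],[0,0,0],[0,0,0],[0,0,-0.04],[0,0,-0.08],[0,0,-0.12],[0,0,-0.16],[0,0,-0.2]],"roll":[0,0,0,0,0,0,0,0],"grip":[0.07,0.07,0.07,0.07,0.07,0.07,0.07,0.07]}' 80
python3 - <<'E'
from h import *
togo([.5947,-.2916,.22],173.1)
p=get_image('side'); a=p['frame'][:,:,::-1][190:310,170:330]; cv2.imwrite(f'pics/k4.png',cv2.resize(a,None,fx=4,fy=4,interpolation=cv2.INTER_CUBIC))
E
```

```text
time_s: 7.5
position: [0.4448, -0.0402, 0.2213]
tool_rot: [[-0.999, -0.053, 0.001], [-0.053, 0.999, -0.001], [-0.001, -0.001, -1.0]]
ft_force: [0.7, -0.4, -0.7]
grip_width: 0.0701
t 7.5 pos [ 0.4448 -0.0402  0.2213] yaw -176.96 slide [-0.1363 -0.259   0.0016] roll 0.1735 F [ 0.7 -0.4 -0.7] w 0.0701
```

View pics/k4.png

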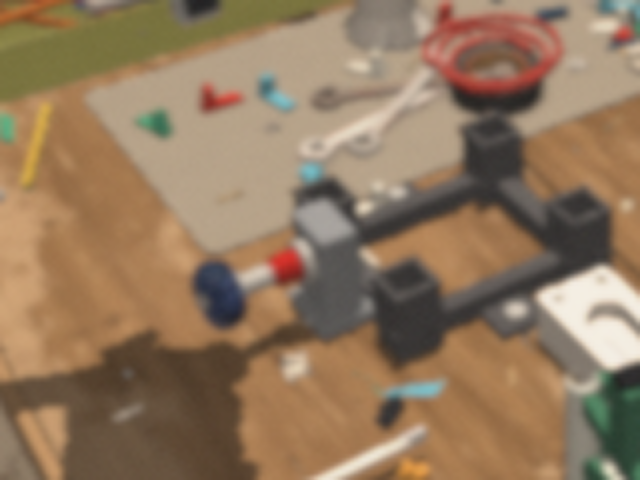

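```bash
python3 -m crank '{"slide":[[-0.022,-0.042,0],[-0.044,-0.084,0],[-0.066,-0.126,0],[-0.088,-0.168,0],[-0.11,-0.21,0],[-0.132,-0.25,0],[-0.1363,-0.259,0],[-0.1363,-0.259,0.0]],"roll":[0.03,0.06,0.09,0.12,0.15,0.174,0.174,0.174],"grip":[0.07,0.07,0.07,0.07,0.07,0.07,0.07,0.07]}' 80
python3 - <<'E'
from h import *
togo([.5947,-.2916,.102],173.1)
p=get_image('side'); save(p,'r1s'); a=p['frame'][:,:,::-1][220:380,270:450]; cv2.imwrite(f'pics/r1.png',cv2.resize(a,None,fx=3,fy=3,interpolation=cv2.INTER_CUBIC))
p=get_image('top'); save(p,'r1t')
E
```

```text
time_s: 8.35
position: [0.595, -0.2928, 0.218]
tool_rot: [[-0.993, 0.122, -0.001], [0.122, 0.993, 0.001], [0.001, 0.0, -1.0]]
ft_force: [-0.3, -0.3, 0.6]
grip_width: 0.0699
t 8.35 pos [ 0.595  -0.2928  0.218 ] yaw 173.01 slide [0.0003 0.0011 0.116 ] roll -0.0017 F [-0.3 -0.3  0.6] w 0.0699
```

View pics/r1.png

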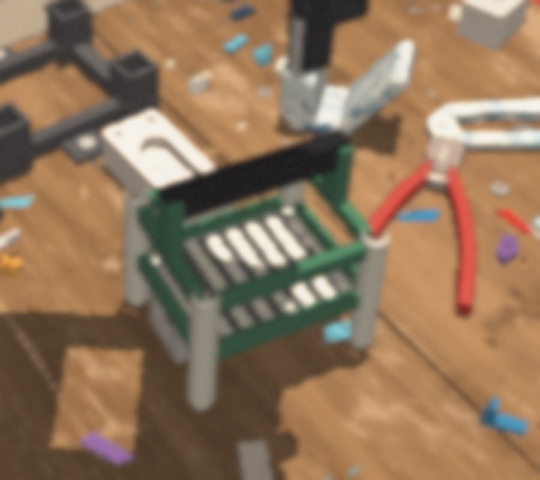

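View pics/r1t.png

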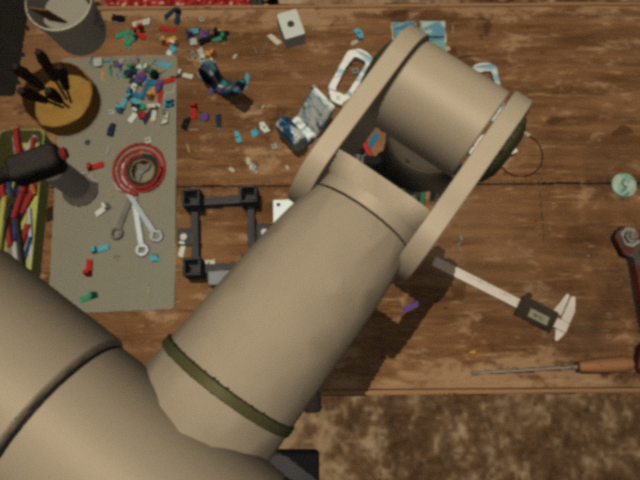

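```bash
python3 -m crank '{"slide":[[0,0.001,0.04],[0,0.001,0.075],[0,0.001,0.1],[0,0.001,0.116],[0,0.001,0.116],[0,0.001,0.116],[0,0.001,0.116],[0,0.001,0.116]],"roll":[0,0,0,0,0,0,0,0],"grip":[0.07,0.07,0.07,0.07,0.05,0.035,0.02,0.01]}' 30
python3 -m crank '{"slide":[[0,0,0],[0,0,0],[0,0,0],[0,0,0],[0,0,0],[0,0,0],[0,0,0],[0,0,0]],"roll":[0,0,0,0,0,0,0,0],"grip":[0.005,0.0,0.0,0.0,0.0,0.0,0.0,0.0]}' 100
python3 - <<'E'
from h import *
togo([.5947,-.2916,.102],173.1)
p=get_image('side'); save(p,'r2s'); a=p['frame'][:,:,::-1][220:380,270:450]; cv2.imwrite(f'pics/r2.png',cv2.resize(a,None,fx=3,fy=3,interpolation=cv2.INTER_CUBIC))
E
```

```text
time_s: 9.25
position: [0.5955, -0.2907, 0.1049]
tool_rot: [[-0.993, 0.12, 0.002], [0.12, 0.993, -0.002], [-0.002, -0.002, -1.0]]
ft_force: [0.2, -0.7, 2.0]
grip_width: 0.0134
time_s: 10.05
position: [0.5954, -0.2911, 0.1049]
tool_rot: [[-0.993, 0.121, 0.002], [0.121, 0.993, -0.002], [-0.002, -0.001, -1.0]]
ft_force: [-0.7, -1.9, 7.5]
grip_width: 0.012
t 10.05 pos [ 0.5954 -0.2911  0.1049] yaw 173.07 slide [ 0.0007 -0.0006  0.0029] roll -0.0006 F [-0.7 -1.9  7.5] w 0.012
```

View pics/r2.png

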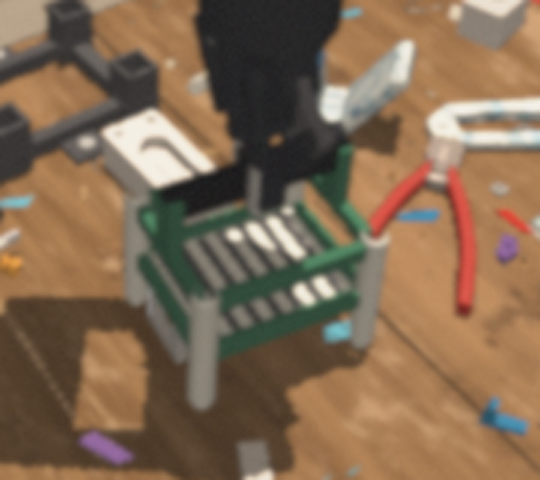

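```bash
python3 -m crank '{"slide":[[0,0,-0.005],[0,0,-0.015],[0,0,-0.03],[0,0,-0.045],[0,0,-0.06],[0,0,-0.075],[0,0,-0.09],[0,0,-0.095]],"roll":[0,0,0,0,0,0,0,0],"grip":[0,0,0,0,0,0,0,0]}' 100
python3 - <<'E'
from h import *
togo([.5855,-.0335,.195],183)
p=get_image('side'); save(p,'r3s'); a=p['frame'][:,:,::-1][180:380,230:450]; cv2.imwrite(f'pics/r3.png',cv2.resize(a,None,fx=3,fy=3,interpolation=cv2.INTER_CUBIC))
E
```

```text
time_s: 10.9
position: [0.5954, -0.2906, 0.2001]
tool_rot: [[-0.993, 0.12, 0.002], [0.12, 0.993, -0.001], [-0.002, -0.001, -1.0]]
ft_force: [-0.2, -0.6, -3.5]
grip_width: 0.0122
t 10.9 pos [ 0.5954 -0.2906  0.2001] yaw 173.09 slide [0.0408 0.2541 0.0048] roll -0.173 F [-0.2 -0.6 -3.5] w 0.0122
```

View pics/r3.png

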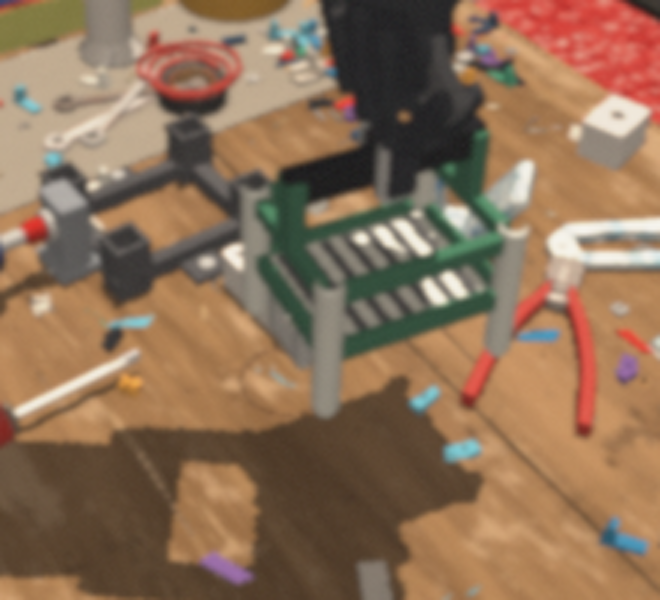

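```bash
python3 -m crank '{"slide":[[0.003,0.02,0],[0.008,0.055,0],[0.014,0.09,0],[0.02,0.125,0],[0.026,0.16,0],[0.032,0.195,0],[0.037,0.23,0],[0.0408,0.254,0]],"roll":[-0.01,-0.03,-0.06,-0.09,-0.12,-0.15,-0.17,-0.173],"grip":[0,0,0,0,0,0,0,0]}' 100
python3 -m crank '{"slide":[[0,0,0],[0,0,0.005],[0,0,0.01],[0,0,0.015],[0,0,0.02],[0,0,0.025],[0,0,0.03],[0,0,0.03]],"roll":[0,0,0,0,0,0,0,0],"grip":[0,0,0,0,0,0,0,0]}' 100
python3 - <<'E'
from h import *
togo([.5855,-.0335,.165],183)
p=get_image('side'); save(p,'r4s'); a=p['frame'][:,:,::-1][170:300,220:360]; cv2.imwrite(f'pics/r4.png',cv2.resize(a,None,fx=4.5,fy=4.5,interpolation=cv2.INTER_CUBIC))
p=get_image('top'); save(p,'r4t'); a=p['frame'][:,:,::-1][160:310,150:310]; cv2.imwrite(f'pics/r4t.png',cv2.resize(a,None,fx=4,fy=4,interpolation=cv2.INTER_CUBIC))
E
```

```text
time_s: 11.75
position: [0.5845, -0.0311, 0.1977]
tool_rot: [[-0.999, -0.054, -0.001], [-0.054, 0.999, 0.001], [0.001, 0.001, -1.0]]
ft_force: [-0.1, -0.2, -3.8]
grip_width: 0.0126
time_s: 12.55
position: [0.5848, -0.0335, 0.1674]
tool_rot: [[-0.999, -0.052, -0.001], [-0.052, 0.999, 0.0], [0.001, 0.001, -1.0]]
ft_force: [-0.1, 0.2, -4.1]
grip_width: 0.0125
t 12.55 pos [ 0.5848 -0.0335  0.1674] yaw -177.02 slide [-0.0007 -0.0001  0.0024] roll -0.0003 F [-0.1  0.2 -4.1] w 0.0125
```

View pics/r4.png

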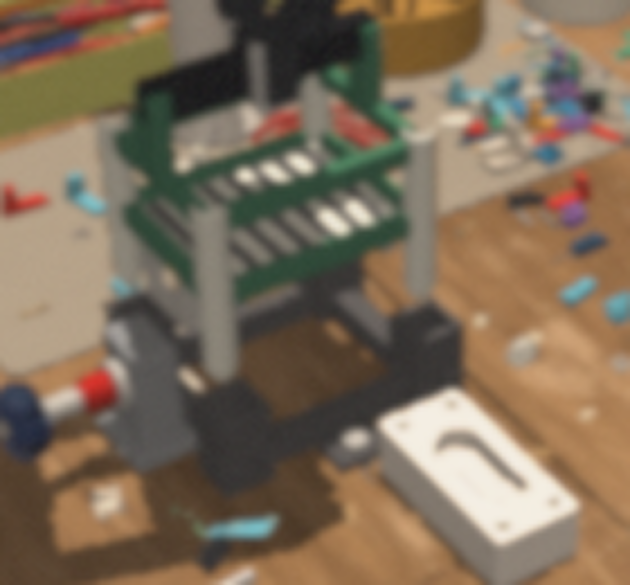

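View pics/r4t.png

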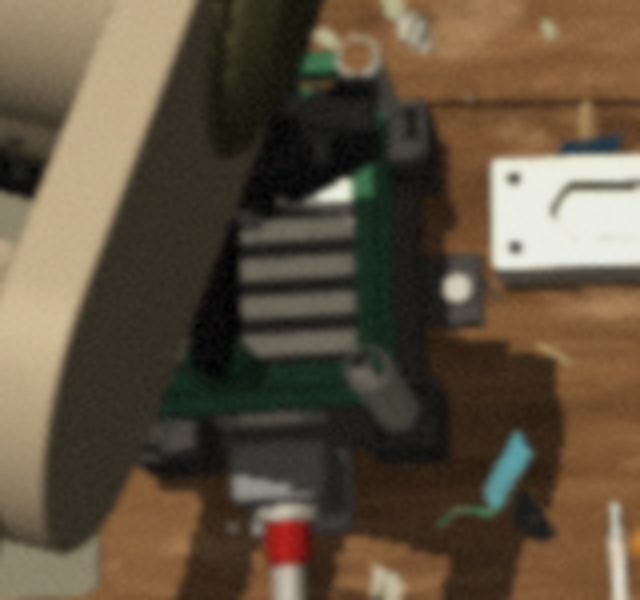

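```bash
python3 - <<'E'
import cv2
def cr(A,y0,y1,x0,x1,f,n):
    a=cv2.resize(A[y0:y1,x0:x1],None,fx=f,fy=f,interpolation=cv2.INTER_CUBIC)
    a=cv2.convertScaleAbs(a,alpha=2.2,beta=20); cv2.imwrite('pics/'+n,a)
cr(cv2.imread('pics/r4t.png'[:-4]+'.png') if 0 else cv2.imread('pics/r4t.png'),0,1,0,1,1,'x.png')
E
python3 - <<'E'
from h import *
p=get_image('top'); save(p,'r5t'); q=get_image('side'); save(q,'r5s')
def cr(A,y0,y1,x0,x1,f):
    a=cv2.resize(A[y0:y1,x0:x1],None,fx=f,fy=f,interpolation=cv2.INTER_CUBIC); return cv2.convertScaleAbs(a,alpha=2.2,beta=20)
A=p['frame'][:,:,::-1]; cv2.imwrite('pics/r5ta.png',cr(A,165,285,220,270,6)); 
B=q['frame'][:,:,::-1]; cv2.imwrite('pics/r5sa.png',cr(B,170,285,240,330,6))
E
```

```text
(no output)
```

View pics/r5ta.png

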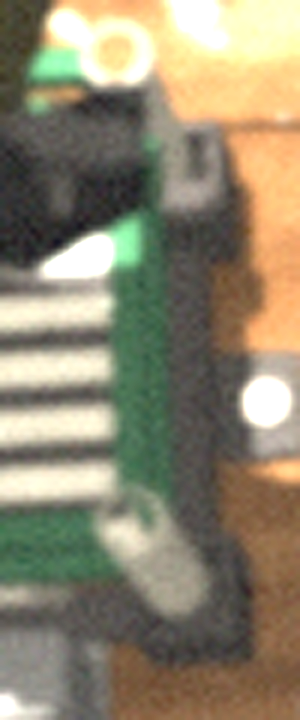

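View pics/r5sa.png

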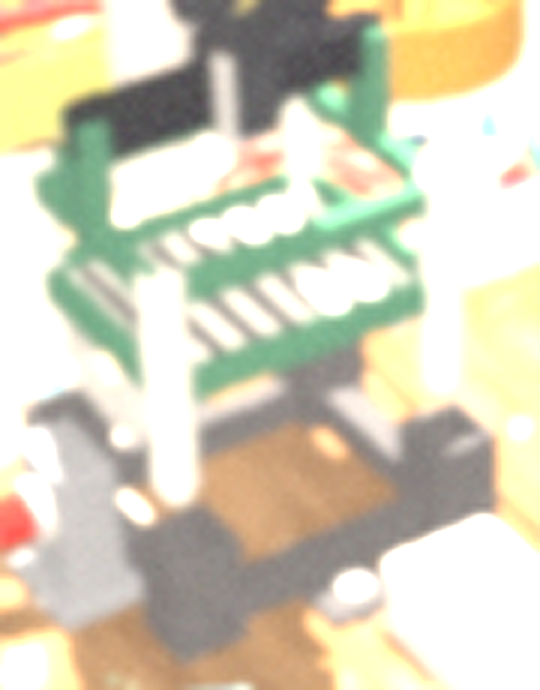

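Run:
```python
from h import *
T=get_image('top');S=get_image('side')
zt=.1674-.1049+.0894
def w(P,X):
    c,s=np.cos(P[2]),np.sin(P[2]); X=np.array(X,float); return np.c_[P[0]+c*X[:,0]-s*X[:,1],P[1]+s*X[:,0]+c*X[:,1],X[:,2]]
for nm,p,pts,P in(('top',T,[(239.2,173.3),(241.8,249.7)],(.5852,-.0337,.0521)),('side',S,[(314.2,199.6),(267.1,216.7)],(.5869,-.0374,.0636)),('side-b',S,[(314.2,199.6),(267.1,216.7)],(.5858,-.0343,.0544))):
    for z in (zt,zt+.002):
        m=np.array([atz(p,*q,z) for q in pts]); b=w(P,[[.055,-.045,z],[-.055,-.045,z]])
        d=m-b; yaw=np.degrees(np.arctan2(*(m[0]-m[1])[[1,0]]))
        print(nm,z.__round__(4),(d*1000).round(1)[:,:2].tolist(),'yaw',yaw.round(2),'len',np.linalg.norm(m[0]-m[1]).round(4))
foot=atz(T,*(np.array([188,598])/6+[220,165]),.0655); print(foot,w((.5852,-.0337,.0521),[[-.055,-.045,0]]))
```

```text
top 0.1519 [[0.3, 0.8], [1.7, 0.7]] yaw 3.1 len 0.1086
top 0.1539 [[-0.3, 0.5], [1.4, 0.4]] yaw 3.1 len 0.1083
side 0.1519 [[-0.5, 1.6], [-0.9, 4.0]] yaw 2.41 len 0.1103
side 0.1539 [[-2.1, -1.1], [-2.1, 1.3]] yaw 2.41 len 0.1098
side-b 0.1519 [[1.0, -0.9], [0.7, 0.4]] yaw 2.41 len 0.1103
side-b 0.1539 [[-0.7, -3.7], [-0.6, -2.3]] yaw 2.41 len 0.1098
[ 0.52747563 -0.08412172  0.0655    ] [[ 0.53261807 -0.08150314  0.        ]]
```

```bash
python3 -m crank '{"slide":[[0.0005,0,0.004],[0.0005,0,0.008],[0.0005,0,0.012],[0.0005,0,0.015],[0.0005,0,0.018],[0.0005,0,0.02],[0.0005,0,0.022],[0.0005,0,0.024]],"roll":[0,0,0,0,0,0,0,0],"grip":[0,0,0,0,0,0,0,0]}' 100
python3 - <<'E'
from h import *
togo([.5843,-.0335,.12],183)
p=get_image('side'); save(p,'r6s'); a=p['frame'][:,:,::-1][170:300,220:360]; a=cv2.convertScaleAbs(a,alpha=1.5,beta=20);cv2.imwrite(f'pics/r6.png',cv2.resize(a,None,fx=4.5,fy=4.5,interpolation=cv2.INTER_CUBIC))
E
```

```text
time_s: 13.65
position: [0.5851, -0.0336, 0.1445]
tool_rot: [[-0.999, -0.052, 0.001], [-0.052, 0.999, -0.0], [-0.001, -0.0, -1.0]]
ft_force: [0.6, 0.2, -1.1]
grip_width: 0.0123
t 13.65 pos [ 0.5851 -0.0336  0.1445] yaw -177.01 slide [0.0008 0.0001 0.0245] roll -0.0002 F [ 0.6  0.2 -1.1] w 0.0123
```

View pics/r6.png

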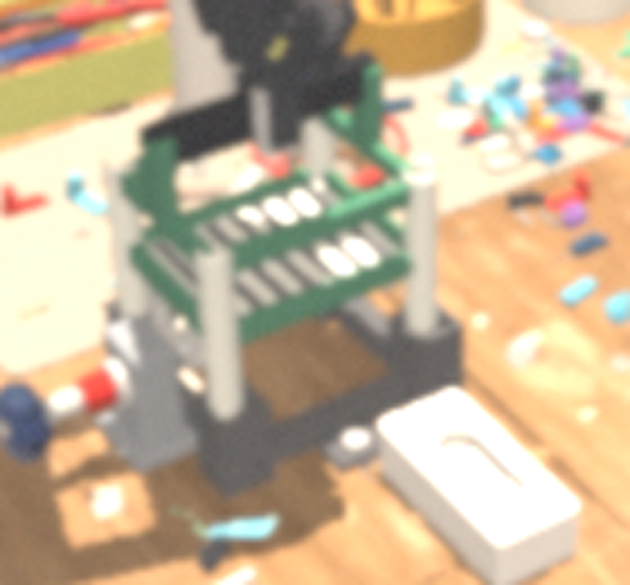

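```bash
python3 -m crank '{"slide":[[0,0,0.001],[0,0,0.002],[0,0,0.003],[0,0,0.004],[0,0,0.005],[0,0,0.006],[0,0,0.007],[0,0,0.008]],"roll":[0,0,0,0,0,0,0,0],"grip":[0,0,0,0,0,0,0,0]}' 100
```

```text
time_s: 14.5
position: [0.5854, -0.0336, 0.1366]
tool_rot: [[-0.999, -0.052, 0.002], [-0.052, 0.999, -0.0], [-0.002, -0.0, -1.0]]
ft_force: [4.8, 0.3, -1.7]
grip_width: 0.0124
```

```bash
python3 -m crank '{"slide":[[-0.0005,0,0.001],[-0.001,0,0.002],[-0.0012,0,0.003],[-0.0012,0,0.004],[-0.0012,0,0.005],[-0.0012,0,0.006],[-0.0012,0,0.007],[-0.0012,0,0.009]],"roll":[0,0,0,0,0,0,0,0],"grip":[0,0,0,0,0,0,0,0]}' 100
```

```text
time_s: 15.3
position: [0.5859, -0.0334, 0.1273]
tool_rot: [[-0.999, -0.052, 0.0], [-0.052, 0.999, -0.0], [-0.0, -0.0, -1.0]]
ft_force: [3.9, -0.5, -1.5]
grip_width: 0.0125
```

Smooth; final ~8 mm, with a little more +x relief.

```bash
python3 -m crank '{"slide":[[-0.0005,0,0.001],[-0.0008,0,0.002],[-0.0008,0,0.003],[-0.0008,0,0.004],[-0.0008,0,0.005],[-0.0008,0,0.006],[-0.0008,0,0.007],[-0.0008,0,0.0075]],"roll":[0,0,0,0,0,0,0,0],"grip":[0,0,0,0,0,0,0,0]}' 100
python3 - <<'E'
from h import *
togo([.5843,-.0335,.12],183)
p=get_image('side'); save(p,'r7s'); a=p['frame'][:,:,::-1][170:300,220:360]; a=cv2.convertScaleAbs(a,alpha=1.5,beta=20);cv2.imwrite(f'pics/r7.png',cv2.resize(a,None,fx=4.5,fy=4.5,interpolation=cv2.INTER_CUBIC))
E
```

```text
time_s: 16.1
position: [0.5866, -0.0335, 0.1199]
tool_rot: [[-0.999, -0.052, -0.0], [-0.052, 0.999, -0.0], [0.0, -0.0, -1.0]]
ft_force: [1.1, -1.0, 1.6]
grip_width: 0.0126
t 16.1 pos [ 0.5866 -0.0335  0.1199] yaw -177.01 slide [ 0.0023  0.0001 -0.0001] roll -0.0002 F [ 1.1 -1.   1.6] w 0.0126
```

View pics/r7.png

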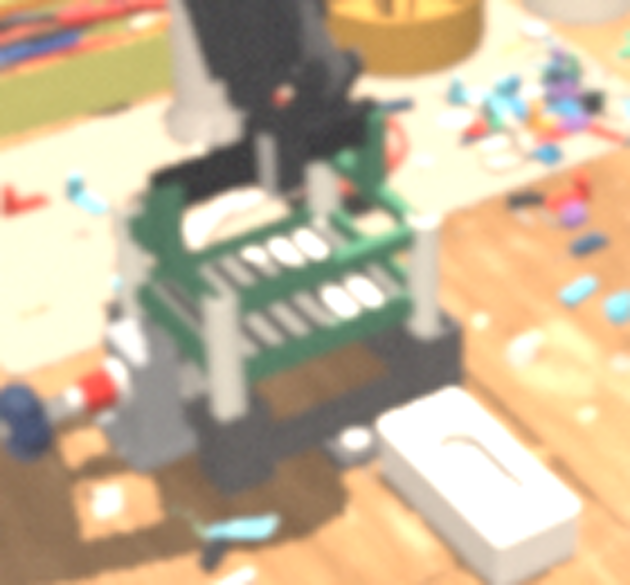

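```bash
python3 -m crank '{"slide":[[0,0,0.0005],[0,0,0.001],[0,0,0.0015],[0,0,0.002],[0,0,0.0025],[0,0,0.003],[0,0,0.003],[0,0,0.003]],"roll":[0,0,0,0,0,0,0,0],"grip":[0,0,0,0,0,0,0,0]}' 100
```

```text
time_s: 16.95
position: [0.5867, -0.0335, 0.1198]
tool_rot: [[-0.999, -0.052, 0.002], [-0.052, 0.999, -0.001], [-0.002, -0.001, -1.0]]
ft_force: [-7.0, -0.4, 20.5]
grip_width: 0.0125
```

```bash
python3 -m crank '{"slide":[[0,0,-0.001],[0,0,-0.002],[0,0,-0.0025],[0,0,-0.0025],[0,0,-0.0025],[0,0,-0.0025],[0,0,-0.0025],[0,0,-0.0025]],"roll":[0,0,0,0,0,0,0,0],"grip":[0,0,0,0.03,0.045,0.06,0.06,0.06]}' 60
python3 -m crank '{"slide":[[0,0,-0.02],[0,0,-0.05],[0,0,-0.09],[0,0,-0.12],[0.04,0,-0.12],[0.08,0,-0.12],[0.12,0,-0.12],[0.14,0,-0.12]],"roll":[0,0,0,0,0,0,0,0],"grip":[0.06,0.06,0.06,0.06,0.06,0.06,0.06,0.06]}' 60
python3 - <<'E'
from h import *
togo([.42,-.0417,.2],183)
S=p=get_image('side'); save(p,'r8s'); a=p['frame'][:,:,::-1][170:300,220:360]; a=cv2.convertScaleAbs(a,alpha=1.5,beta=20);cv2.imwrite(f'pics/r8.png',cv2.resize(a,None,fx=4.5,fy=4.5,interpolation=cv2.INTER_CUBIC))
E
```

```text
time_s: 17.75
position: [0.5866, -0.0334, 0.1192]
tool_rot: [[-0.999, -0.052, -0.0], [-0.052, 0.999, 0.0], [0.0, 0.0, -1.0]]
ft_force: [-0.0, 0.3, -0.2]
grip_width: 0.0604
time_s: 18.55
position: [0.4442, -0.0404, 0.2395]
tool_rot: [[-0.999, -0.052, -0.001], [-0.052, 0.999, 0.0], [0.001, 0.0, -1.0]]
ft_force: [-0.1, -0.4, 0.4]
grip_width: 0.0603
t 18.55 pos [ 0.4442 -0.0404  0.2395] yaw -177.02 slide [ 0.0242 -0.0001  0.0395] roll -0.0003 F [-0.1 -0.4  0.4] w 0.0603
```

View pics/r8.png

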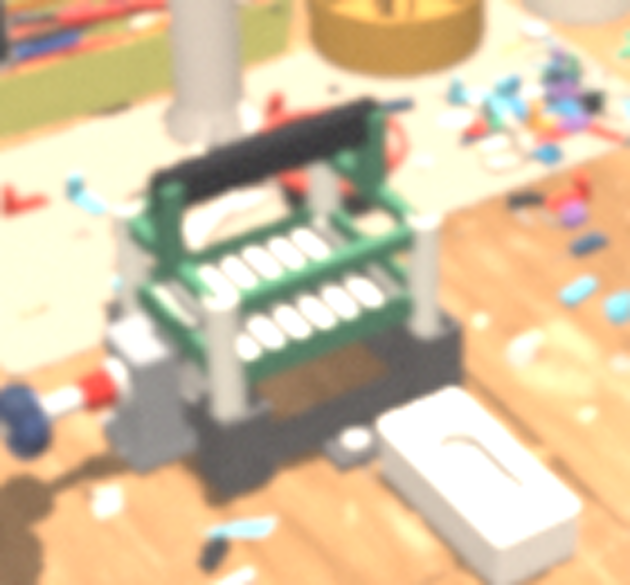

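```bash
python3 -m crank '{"slide":[[0.02,0,0],[0.0443,0,0],[0.0443,0,0.03],[0.0443,0,0.07],[0.0443,0,0.11],[0.0443,0,0.15],[0.0443,0,0.19],[0.0443,0,0.212]],"roll":[0,0,0,0,0,0,0,0],"grip":[0.03,0.0,0.0,0.0,0,0,0,0]}' 60
python3 - <<'E'
from h import *
togo([.45,-.0398,.0275],183)
S=p=get_image('side'); a=p['frame'][:,:,::-1][200:300,170:330]; a=cv2.convertScaleAbs(a,alpha=1.5,beta=20);cv2.imwrite(f'pics/r9.png',cv2.resize(a,None,fx=4.5,fy=4.5,interpolation=cv2.INTER_CUBIC))
E
```

```text
time_s: 19.4
position: [0.4022, -0.0428, 0.025]
tool_rot: [[-0.999, -0.052, -0.002], [-0.052, 0.999, 0.001], [0.002, 0.001, -1.0]]
ft_force: [0.6, 0.6, -0.3]
grip_width: 0.0003
t 19.4 pos [ 0.4022 -0.0428  0.025 ] yaw -177.01 slide [-0.0479  0.0005 -0.0026] roll -0.0002 F [ 0.6  0.6 -0.3] w 0.0003
```

View pics/r9.png

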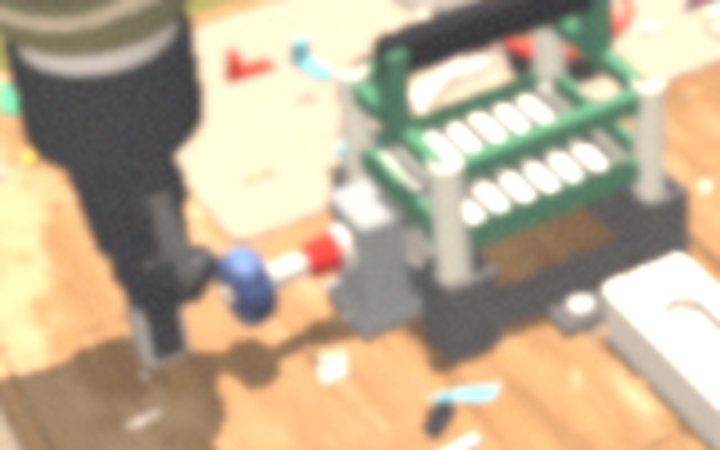

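```bash
python3 -m crank '{"slide":[[0,0,-0.008],[-0.006,0,-0.008],[-0.01,0,-0.008],[-0.014,0,-0.008],[-0.018,0,-0.008],[-0.022,0,-0.008],[-0.026,0,-0.008],[-0.03,0,-0.008]],"roll":[0,0,0,0,0,0,0,0],"grip":[0,0,0,0,0,0,0,0]}' 60
python3 - <<'E'
from h import *
togo([.45,-.0398,.033],183)
S=p=get_image('side'); a=p['frame'][:,:,::-1][200:300,170:330]; a=cv2.convertScaleAbs(a,alpha=1.5,beta=20);cv2.imwrite(f'pics/r10.png',cv2.resize(a,None,fx=4.5,fy=4.5,interpolation=cv2.INTER_CUBIC))
E
```

```text
time_s: 20.25
position: [0.4315, -0.0413, 0.0352]
tool_rot: [[-0.999, -0.053, -0.003], [-0.053, 0.999, 0.0], [0.003, 0.0, -1.0]]
ft_force: [-6.7, -3.1, 4.5]
grip_width: -0.0
t 20.25 pos [ 0.4315 -0.0413  0.0352] yaw -176.98 slide [-0.0185  0.0005  0.0022] roll 0.0003 F [-6.7 -3.1  4.5] w -0.0
```

View pics/r10.png

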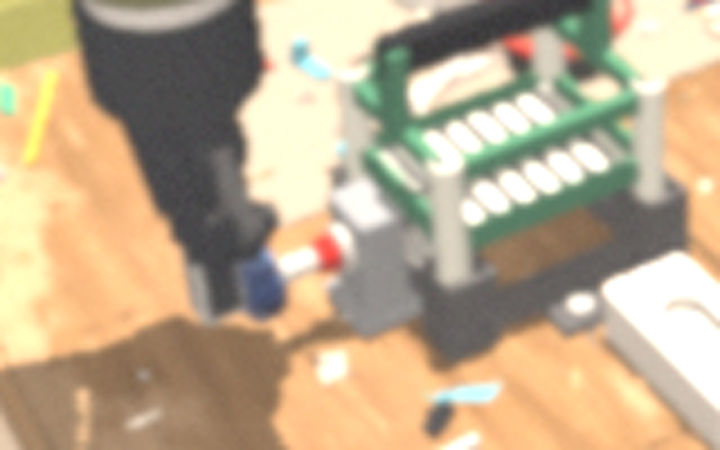

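```bash
python3 -m crank '{"slide":[[-0.003,0,0],[-0.006,0,0],[-0.009,0,0],[-0.012,0,0],[-0.014,0,0],[-0.016,0,0],[-0.018,0,0],[-0.02,0,0]],"roll":[0,0,0,0,0,0,0,0],"grip":[0,0,0,0,0,0,0,0]}' 60
python3 -m crank '{"slide":[[-0.0005,0,0],[-0.001,0,0],[-0.0015,0,0],[-0.002,0,0],[-0.0025,0,0],[-0.003,0,0],[-0.003,0,0],[-0.003,0,0]],"roll":[0,0,0,0,0,0,0,0],"grip":[0,0,0,0,0,0,0,0]}' 60
python3 - <<'E'
from h import *
togo([.45,-.0398,.033],183)
S=p=get_image('side'); a=p['frame'][:,:,::-1][200:300,170:330]; a=cv2.convertScaleAbs(a,alpha=1.5,beta=20);cv2.imwrite(f'pics/r11.png',cv2.resize(a,None,fx=4.5,fy=4.5,interpolation=cv2.INTER_CUBIC))
E
```

```text
time_s: 21.1
position: [0.4528, -0.0404, 0.0353]
tool_rot: [[-0.999, -0.052, 0.0], [-0.052, 0.999, -0.0], [-0.0, -0.0, -1.0]]
ft_force: [-0.3, -0.6, 0.3]
grip_width: -0.0002
time_s: 21.9
position: [0.4544, -0.0402, 0.0352]
tool_rot: [[-0.999, -0.052, -0.003], [-0.052, 0.999, 0.0], [0.003, 0.0, -1.0]]
ft_force: [-5.3, -3.0, 4.3]
grip_width: -0.0002
t 21.9 pos [ 0.4544 -0.0402  0.0352] yaw -176.99 slide [0.0044 0.0007 0.0022] roll 0.0001 F [-5.3 -3.   4.3] w -0.0002
```

View pics/r11.png

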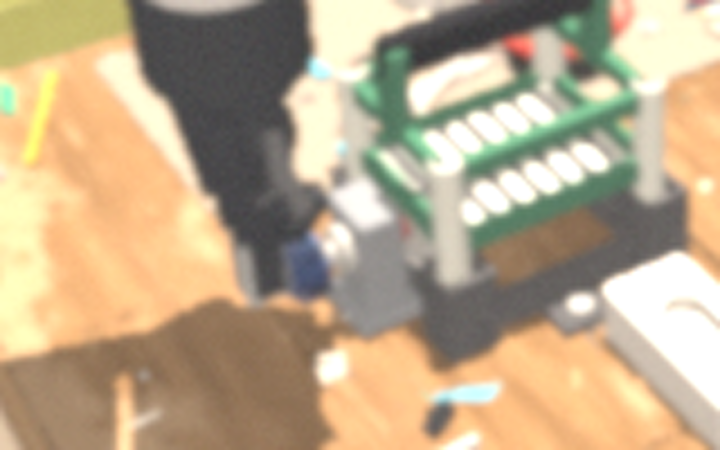

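```bash
python3 -m crank '{"slide":[[-0.0005,0,0],[-0.001,0,0],[-0.0015,0,0],[-0.002,0,0],[-0.0025,0,0],[-0.003,0,0],[-0.003,0,0],[-0.003,0,0]],"roll":[0,0,0,0,0,0,0,0],"grip":[0,0,0,0,0,0,0,0]}' 60
python3 -m crank '{"slide":[[0.01,0,0],[0.03,0,0],[0.05,0,0],[0.06,0,-0.03],[0.06,0,-0.07],[0.06,0,-0.11],[0.06,0,-0.15],[0.06,0,-0.19]],"roll":[0,0,0,0,0,0,0,0],"grip":[0,0,0,0,0,0,0,0]}' 60
python3 -m crank '{"slide":[[0.01,0.04,0],[0.02,0.08,0],[0.03,0.12,0],[0.03,0.16,0],[0.03,0.2,0],[0.03,0.24,0],[0.03,0.28,0],[0.03,0.3,0]],"roll":[0,0,0,0,0,0,0,0],"grip":[0,0,0,0,0,0,0,0]}' 60
python3 - <<'E'
from h import *
S=p=get_image('side'); a=p['frame'][:,:,::-1][200:300,200:340]; a=cv2.convertScaleAbs(a,alpha=1.5,beta=20);cv2.imwrite(f'pics/r12.png',cv2.resize(a,None,fx=5,fy=5,interpolation=cv2.INTER_CUBIC))
p=get_image('top'); save(p,'r12tf'); a=p['frame'][:,:,::-1][160:330,150:330]; a=cv2.convertScaleAbs(a,alpha=1.5,beta=20);cv2.imwrite(f'pics/r12t.png',cv2.resize(a,None,fx=3.5,fy=3.5,interpolation=cv2.INTER_CUBIC))
E
```

```text
time_s: 22.75
position: [0.4545, -0.0401, 0.0351]
tool_rot: [[-0.999, -0.053, -0.009], [-0.053, 0.999, 0.0], [0.009, 0.001, -1.0]]
ft_force: [-19.0, -7.3, 12.9]
grip_width: -0.0001
time_s: 23.55
position: [0.3984, -0.043, 0.2272]
tool_rot: [[-0.999, -0.052, 0.001], [-0.052, 0.999, -0.0], [-0.001, -0.0, -1.0]]
ft_force: [1.2, -0.9, -0.1]
grip_width: 0.0003
time_s: 24.35
position: [0.3524, 0.2574, 0.2253]
tool_rot: [[-0.999, -0.055, 0.001], [-0.055, 0.999, 0.001], [-0.001, 0.001, -1.0]]
ft_force: [1.0, -0.6, -0.5]
grip_width: 0.0
```

View pics/r12.png

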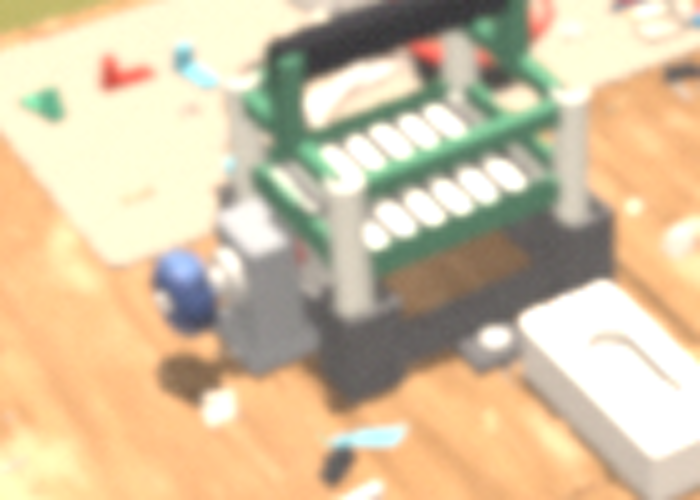

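View pics/r12t.png

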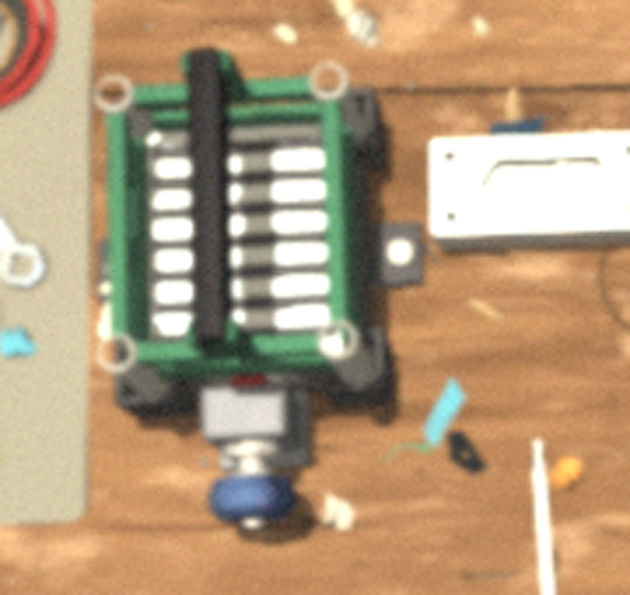

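View pics/r12tf.png

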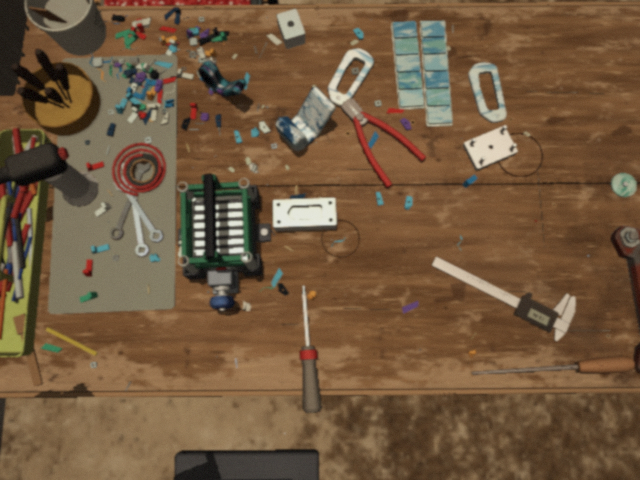

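```bash
python3 -c "
from rig import close_job
print(close_job())"
```

```text
the job is handed in; nothing more can be done
None
```

The rack is stacked on the base and locked, and I handed the job in at about 24.5 s.

- **Knob out:** I gripped the knob head and pulled it out 28 mm. It stayed out with the red band showing after I let go. The first grip sat about 7 mm too high, so I regripped 6 mm lower before pulling.
- **Rack stacked:** I lifted the rack by its black bar, carried it over the base and lowered it in small steps. The posts touched the socket walls lightly at up to 5 N, which I eased by shifting about 1–2 mm. The feet reached the socket floors at the expected height, and a 20 N press lowered them no further before I let go.
- **Knob in:** I pushed the knob in with the closed fingers. It snapped in, and a 19 N push against the stop moved it no further.

The last pictures show the rack level in all four sockets. The knob is within about 1 pixel of where it started, with no red band in front of the housing. The mould block, coat hook and screwdriver look undisturbed, and the arm is clear.

- **Calibration:** The two cameras' base positions differed by 2–4 mm; contact forces while lowering settled the alignment.
- **Not seen directly:** No camera showed the bolt inside the keeper loop. That it locks is inferred from the knob being fully in with the rack seated.

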